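# Return each printing brush to its colour tile

### The job

Stand every printing brush, bristles down, on the palette tile whose colour patch matches its handle: centred on the patch and lengthwise along it. Set each one down gently rather than dropping it, and never let a brush touch a tile of another colour or tip over. Leave the bowl and the squeeze bottle undisturbed.

Things in the scene. Friction and masses are not known exactly. Their poses are not given: they have to be found in the camera images.
- brush_yellow: Loose printing brush, yellow handle, rigid black bristle block below; stands bristles down. 84 mm long (its x axis), 44 wide (y), 58 tall (z up). Handle 84 x 44 mm with half-round ends and flat vertical sides over the middle 40 mm, 28 to 58 mm above the origin; bristles 66 x 38 mm, 0 to 28 mm. Origin: centre of the bristles' underside. About 0.13 kg. Same when turned half round.
- brush_red: Loose printing brush, red handle, rigid black bristle block below; stands bristles down. 84 mm long (its x axis), 44 wide (y), 58 tall (z up). Handle 84 x 44 mm with half-round ends and flat vertical sides over the middle 40 mm, 28 to 58 mm above the origin; bristles 66 x 38 mm, 0 to 28 mm. Origin: centre of the bristles' underside. About 0.13 kg. Same when turned half round.
- brush_green: Loose printing brush, green handle, rigid black bristle block below; stands bristles down. 84 mm long (its x axis), 44 wide (y), 58 tall (z up). Handle 84 x 44 mm with half-round ends and flat vertical sides over the middle 40 mm, 28 to 58 mm above the origin; bristles 66 x 38 mm, 0 to 28 mm. Origin: centre of the bristles' underside. About 0.13 kg. Same when turned half round.
- brush_blue: Loose printing brush, blue handle, rigid black bristle block below; stands bristles down. 84 mm long (its x axis), 44 wide (y), 58 tall (z up). Handle 84 x 44 mm with half-round ends and flat vertical sides over the middle 40 mm, 28 to 58 mm above the origin; bristles 66 x 38 mm, 0 to 28 mm. Origin: centre of the bristles' underside. About 0.13 kg. Same when turned half round.
- tile_yellow: Fixed white palette tile flat on the bench, 124 mm long (its x axis), 84 mm wide (y), 8 mm thick, with a flat dried yellow oblong patch, 106 x 64 mm with round ends, centred on its top and running along its x axis. Origin: centre of its underside, at bench height; the top face is 8 mm above it.
- tile_red: Fixed white palette tile flat on the bench, 124 mm long (its x axis), 84 mm wide (y), 8 mm thick, with a flat dried red oblong patch, 106 x 64 mm with round ends, centred on its top and running along its x axis. Origin: centre of its underside, at bench height; the top face is 8 mm above it.
- tile_green: Fixed white palette tile flat on the bench, 124 mm long (its x axis), 84 mm wide (y), 8 mm thick, with a flat dried green oblong patch, 106 x 64 mm with round ends, centred on its top and running along its x axis. Origin: centre of its underside, at bench height; the top face is 8 mm above it.
- tile_blue: Fixed white palette tile flat on the bench, 124 mm long (its x axis), 84 mm wide (y), 8 mm thick, with a flat dried blue oblong patch, 106 x 64 mm with round ends, centred on its top and running along its x axis. Origin: centre of its underside, at bench height; the top face is 8 mm above it.
- bowl: Loose white ceramic bowl, 110 mm across the rim, 45 mm high, to the left (+y) of the work. Bystander, leave it alone. Origin: centre of its underside.
- bottle: Loose white squeeze bottle with a green collar, 60 mm diameter, 156 mm high, to the right (-y) of the work. Bystander, leave it alone. Origin: centre of its underside.
Things that resemble listed ones, but are neither listed nor needed, are in the scene too. Of the things shaped like the brush_green, the green one is meant. Of the things that look like the brush_red, take the one that is farthest to the robot's left at the start.

How it is judged (in metres and radians):
At the end, for the whole second after the job is handed in: Each of the four brushes stands upright (within 0.1 rad) at rest on the tile of its own colour, its centre within 15 mm of the tile's centre and its length within 0.26 rad (15 degrees) of the patch's length, either way round, the bristles resting on the tile (horizontal distance between brush_yellow and tile_yellow below 0.015 m and angle between the x axis of brush_yellow and the x axis of tile_yellow, either way round below 0.26 rad and z of brush_yellow in the frame of tile_yellow between 0.004 and 0.012 m and angle between each of brush_yellow, brush_red, brush_green, brush_blue's own z axis and vertical below 0.1 rad and linear speed of each of brush_yellow, brush_red, brush_green, brush_blue below 0.02 m/s and angular speed of each of brush_yellow, brush_red, brush_green, brush_blue below 0.15 rad/s and horizontal distance between brush_red and tile_red below 0.015 m and angle between the x axis of brush_red and the x axis of tile_red, either way round below 0.26 rad and z of brush_red in the frame of tile_red between 0.004 and 0.012 m and horizontal distance between brush_green and tile_green below 0.015 m and angle between the x axis of brush_green and the x axis of tile_green, either way round below 0.26 rad and z of brush_green in the frame of tile_green between 0.004 and 0.012 m and horizontal distance between brush_blue and tile_blue below 0.015 m and angle between the x axis of brush_blue and the x axis of tile_blue, either way round below 0.26 rad and z of brush_blue in the frame of tile_blue between 0.004 and 0.012 m); the robot touches nothing.
It fails at once if a brush touches a tile of another colour (contact force between any of brush_yellow, brush_green, brush_blue and tile_red above 0.2 N or contact force between any of brush_yellow, brush_red, brush_blue and tile_green above 0.2 N or contact force between any of brush_yellow, brush_red, brush_green and tile_blue above 0.2 N or contact force between any of brush_red, brush_green, brush_blue and tile_yellow above 0.2 N).
It fails at once if a brush is dropped onto its tile (it moves faster than 0.5 m/s when within 60 mm of the tile's centre and less than 32 mm above the tile) ((horizontal distance between brush_yellow and tile_yellow below 0.06 m and z of brush_yellow in the frame of tile_yellow below 0.04 m and linear speed of brush_yellow above 0.5 m/s) or (horizontal distance between brush_red and tile_red below 0.06 m and z of brush_red in the frame of tile_red below 0.04 m and linear speed of brush_red above 0.5 m/s) or (horizontal distance between brush_green and tile_green below 0.06 m and z of brush_green in the frame of tile_green below 0.04 m and linear speed of brush_green above 0.5 m/s) or (horizontal distance between brush_blue and tile_blue below 0.06 m and z of brush_blue in the frame of tile_blue below 0.04 m and linear speed of brush_blue above 0.5 m/s)).
It fails at once if a brush is tipped over (more than 0.6 rad) (angle between any of brush_yellow, brush_red, brush_green, brush_blue's own z axis and vertical above 0.6 rad).
It fails at once if the bowl or bottle is displaced by more than 25 mm or tipped (distance of any of bowl, bottle from where it was at the start of the episode above 0.025 m or angle between any of bowl, bottle's own z axis and vertical above 0.4 rad).
It also fails if it takes over 118 s, if anything falls off the work surface, if the arm or the gripper's body presses on something with over 40 N, if the wrist force passes 120 N, or if a joint passes its speed limit or range.

### The arm

A 7-joint arm with a two-finger parallel gripper is mounted at the origin on the work surface. World frame = base frame: x ahead of the robot, y to its left, z up, the work surface at z = 0. Lengths are in mm, angles in rad, forces in N, time in s.
With the tool pointing down it reaches from about 400 to 900 mm from the base axis. Payload 5.6 kg.
Tool frame: the origin (TCP) lies on the centre line of the jaws, within the pads' length; the fingertips stand 17 mm ahead of it and the grasp point (between the pads) lies 2 mm behind it; y points along the fingers, z is the direction in which the jaws open and shut, and the axes are right-handed (so a half turn about y gives the same grasp; the last joint's range is limited). The gripper opens to 92 mm and grips with 3 to 60 N. Pads are 20 mm wide; open, the fingers measure 128 mm over their backs; the gripper's body (75 mm by 189 mm) begins 69 mm behind the grasp point.
Start: joints at [-1.39, 0.468, -0.012, 1.603, 0.006, 1.071, -0.056], TCP at [144.3, 633.787, 231.592] pointing down, gripper open.
Joint ranges: [-2.53, 2.53], [-0.31, 2.02], [-1.57, 1.55], [0.28, 2.44], [-1.29, 4.43], [0.15, 1.84], [-2.92, 2.92]. Speed limits (rad/s): [2.57, 2.57, 3.14, 3.14, 3.14, 3.14, 3.14].

### API

Orientations are given as a unit quaternion [x, y, z, w].
In Python, from cell import ctrl gives the robot as it stands.
- The arm moves only by the tool move_arm, never from a script. Its argument "commands" is a list that holds one entry, the list of rows, each a list of 7 numbers: the shift along the world's x, y, z in m, then the turn, a rotation vector about the world's x, y, z in rad, then the opening, from -1 (shut) to 1 (fully open), so that 0 is half open. A call has 1 to 10 rows; each row shifts and turns the commanded pose from where the row before left it; what a row does not reach is not made up. A row lasts 1/10 s, in which the tool goes at most 50 mm and 8.59 degrees, less where a joint would pass 70% of its speed; a pose out of reach is approached as far as the arm can. A call is refused whole if a number of a shift passes 0.05 or a number of a turn 0.15, either way. A call with a gripper value outside its range is refused whole. The fingers move at their own pace and stop on an object; the grip force is fixed at half the most. Time passes only in rows, so rows that do not move let the fingers close. It gives the time, the measured TCP pose, the force and the opening at its end, in the units of the state.
- ctrl.get_state(): the state, without advancing time (a new reading comes with each control period).
- ctrl.get_image(name): name is "side" or "top" or "wrist"; returns a dict with "pixels" (480x640x3 uint8, red, green, blue), "vertical_fov" (degrees; the focal length in pixels is half the picture's height over the tangent of half this angle, whatever the lens; pixels are square), "cx", "cy" (the principal point, pixels), "extrinsics" (4x4, takes a point from world to camera coordinates). Camera axes: x right, y down, z forward; pixel columns grow to the right and rows downward; lengths in mm; the calibration is good to about 2 mm. The wrist camera is an equidistant fisheye: a pixel r from the principal point sees the ray r / f radians off the axis. A picture is of the moment at which its call begins. There is no depth.
- ctrl.sign_off(): hands the job in, once; it reports no verdict.
The state is a dict: "clock": time; "joints": joint angles; "joint_velocities": joint speeds; "effort": joint torques, N m; "ee_pos": TCP position; "eef_rot": TCP orientation; "contact_force": force on the tool from outside, world axes, zero at the start; "moment": the same for the moment, N m; "opening": finger opening in mm.
Only numpy, scipy, OpenCV 4.12 (cv2) and the standard library are available. Lean on these libraries where they do the work, as an engineer would, in place of code of your own. Each camera call takes 0.05 s, during which the arm holds its last target.

## Working session

There is one attempt and no reset: what is moved stays moved. The work goes in short steps, Python scripts to look and compute and a tool call to move; the robot and the scene stay as the last step left them, time stands still between calls to the robot, and variables do not carry over. Pictures are saved under pics/ and viewed, and the job is handed in when it is done.

Besides the shell and the picture viewer there is one more tool, called as name(argument=value, ...) on one line, values as JSON. move_arm: Moves the arm, as the interface text tells. Its arguments: {"type":"object","properties":{"commands":{"type":"array"}},"required":["commands"]}

```bash
ls; mkdir -p pics
python3 - <<'E'
from cell import ctrl
import cv2
print(ctrl.get_state())
for n in ["top","side","wrist"]:
    im=ctrl.get_image(n)
    cv2.imwrite(f"pics/{n}0.png",im["pixels"][:,:,::-1])
    print(n,im["vertical_fov"],im["cx"],im["cy"],im["extrinsics"].tolist() if hasattr(im["extrinsics"],'tolist') else im["extrinsics"])
E
```

```text
pics
{'clock': 0.0, 'joints': array([-1.39002059,  0.46836838, -0.01159868,  1.60361747,  0.00599393,
        1.07140007, -0.05629359]), 'joint_velocities': array([ 1.36616080e-03,  1.87913396e-05, -7.13470769e-04,  1.60970462e-04,
        7.82805194e-04,  9.84103778e-05, -9.64554318e-04]), 'effort': array([-4.02852875e-04, -5.20590949e+01, -1.29340502e-02, -2.43739986e+01,
       -5.67059952e-02,  1.75394380e-02,  1.62494352e-04]), 'ee_pos': array([144.18808882, 633.23866154, 230.64857681]), 'eef_rot': array([ 0.70330372, -0.0790014 ,  0.07894704, -0.70206126]), 'contact_force': array([ 0.66864917,  0.56571906, -0.27389474]), 'moment': array([ 0.00487112, -0.02353482, -0.01342603]), 'opening': 91.97652399322541}
top 48.5641397789608 320.5044207039543 243.41335367429733 [[0.001445590118374601, -0.9999972218571962, 0.0018618665632297868, -13.14559849361326], [-0.9954328026623064, -0.0016167096151665902, -0.09545114789192385, 568.6195246116198], [0.09545389281257914, -0.0017153798150390113, -0.9954323743072729, 1526.748017942749], [0.0, 0.0, 0.0, 1.0]]
side 51.08079942974043 324.5373883963094 227.34331868675213 [[0.737288278677917, -0.6754847754745746, -0.011238871216339617, -418.9896850181637], [-0.5340278147848356, -0.5725379832641729, -0.6221049354859088, 329.0231638056148], [0.413787732007955, 0.46467254687775245, -0.7828532027256806, 1151.6772381754815], [0.0, 0.0, 0.0, 1.0]]
wrist 65.70646984690485 321.96226239217526 237.23276083228396 [[0.22152654465458796, 0.975150979168628, -0.002560827965021447, -648.7601887929899], [0.9372635501776783, -0.21219320783358658, 0.27660636301001534, -32.018816723330076], [0.2691895754328813, -0.06367582253697153, -0.9609798968253741, 391.88199324292424], [0.0, 0.0, 0.0, 1.0]]
```

View pics/top0.png

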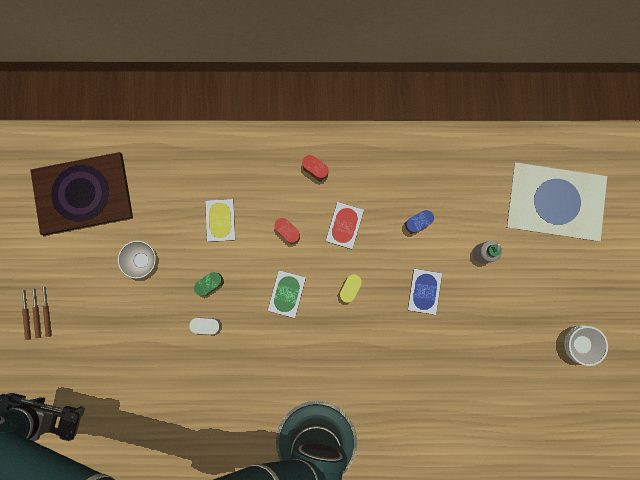

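View pics/side0.png

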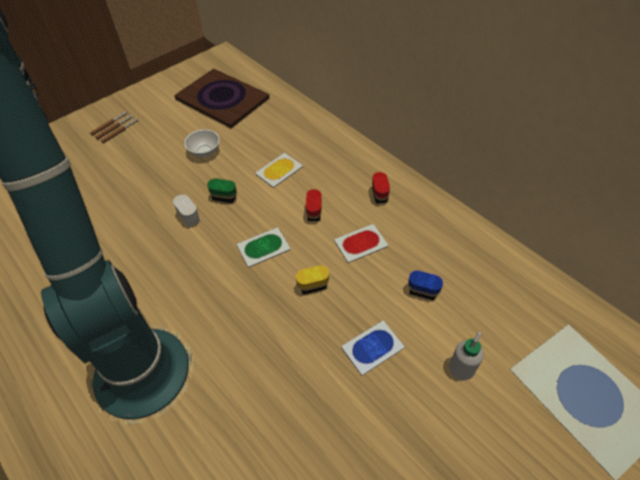

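View pics/wrist0.png

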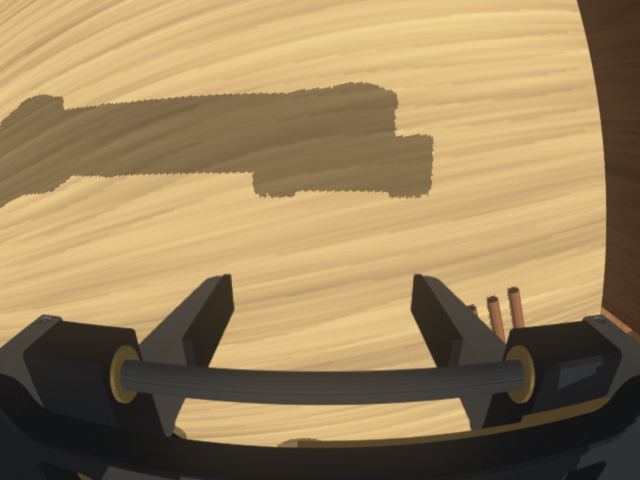

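Run:
```python
import cv2,numpy as np
t=cv2.imread("pics/top0.png");s=cv2.imread("pics/side0.png")
cv2.imwrite("pics/topz.png",cv2.resize(t[140:350,180:450],None,fx=2.9,fy=2.8,interpolation=cv2.INTER_CUBIC)[:600,:800])
cv2.imwrite("pics/sidez.png",cv2.resize(s[140:380,165:480],None,fx=2.5,fy=2.5,interpolation=cv2.INTER_CUBIC)[:600,:800])
```

```text
(no output)
```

View pics/topz.png

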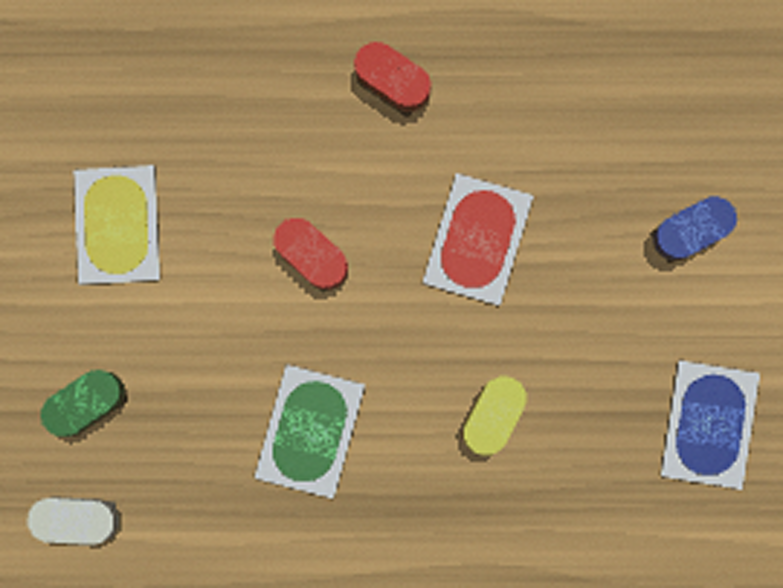

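View pics/sidez.png

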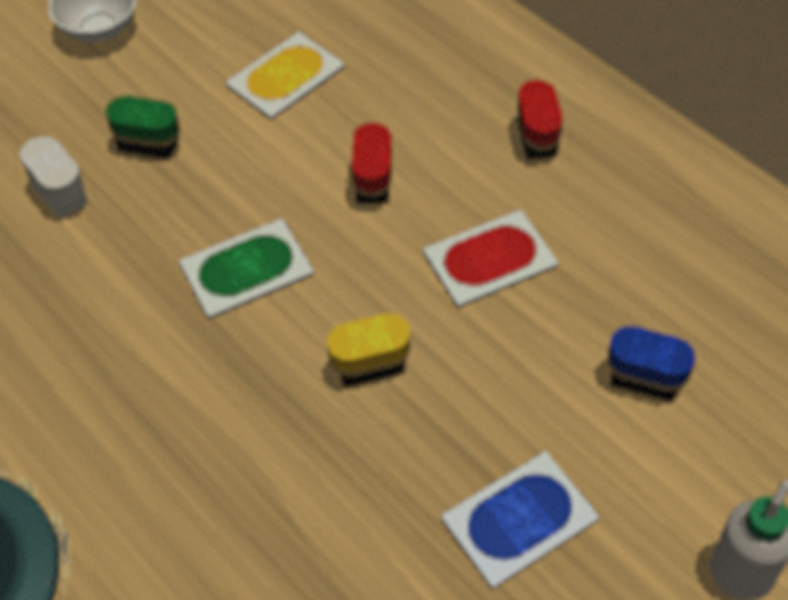

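```bash
cat > h.py <<'E'
import cv2,numpy as np
HUE={"yellow":(20,35),"green":(50,85),"blue":(105,130),"red":(170,190)}
def cam(im):
    f=240/np.tan(np.radians(im["vertical_fov"]/2)); E=np.array(im["extrinsics"])
    return f,im["cx"],im["cy"],E
def ray(c,u,v,fish=False):
    f,cx,cy,E=c; R=E[:3,:3];o=-R.T@E[:3,3]
    p=np.array([u-cx,v-cy])
    if fish:
        r=np.hypot(*p);th=r/f; d=np.array([*(p/max(r,1e-9)*np.sin(th)),np.cos(th)])
    else: d=np.array([p[0]/f,p[1]/f,1.])
    d=R.T@d
    return o,d/np.linalg.norm(d)
def onz(c,u,v,z,fish=False):
    o,d=ray(c,u,v,fish); return o+d*(z-o[2])/d[2]
def tri(r1,r2):
    A=np.zeros((3,3));b=np.zeros(3)
    for o,d in (r1,r2):
        P=np.eye(3)-np.outer(d,d);A+=P;b+=P@o
    p=np.linalg.solve(A,b)
    gap=np.linalg.norm(np.cross(r1[1],r2[1])@(r1[0]-r2[0])/np.linalg.norm(np.cross(r1[1],r2[1])))
    return p,gap
def mask(bgr,col,smin=120,vmin=40):
    h,s,v=cv2.split(cv2.cvtColor(bgr,cv2.COLOR_BGR2HSV)); h=h.astype(int)
    if col=="red": h=np.where(h<10,h+180,h)
    lo,hi=HUE[col]
    return ((h>=lo)&(h<=hi)&(s>=smin)&(v>=vmin)).astype(np.uint8)
def blobs(m,amin=60):
    n,l,st,ce=cv2.connectedComponentsWithStats(m)
    return [(l==i,st[i],ce[i]) for i in range(1,n) if st[i][4]>=amin]
def planeaxis(c,bm,z,fish=False):
    """centroid & long axis of a blob's outline cast onto plane z (min-area-rect + area moments)"""
    cs,_=cv2.findContours(bm.astype(np.uint8),cv2.RETR_EXTERNAL,cv2.CHAIN_APPROX_NONE)
    k=max(cs,key=cv2.contourArea)[:,0,:]
    P=np.array([onz(c,u,v,z,fish)[:2] for u,v in k]).astype(np.float32)
    M=cv2.moments(P.reshape(-1,1,2)); ctr=np.array([M["m10"],M["m01"]])/M["m00"]
    ang=.5*np.arctan2(2*M["mu11"],M["mu20"]-M["mu02"])
    r=cv2.minAreaRect(P)
    return ctr,ang,r
E
python3 - <<'E'
from h import *
from cell import ctrl
T=ctrl.get_image("top");S=ctrl.get_image("side")
ct,cs=cam(T),cam(S)
for col in HUE:
  for nm,I,c in(("top",T,ct),("side",S,cs)):
    bgr=I["pixels"][:,:,::-1].copy()
    for b,st,ce in blobs(mask(bgr,col)):
        out=[]
        for z in (8,58):
            p,a,r=planeaxis(c,b,z); out.append((p.round(1),round(a,3),np.round(r[1],0)))
        print(col,nm,ce.round(1),st[4],out)
E
```

```text
yellow top [219.6 219.7] 633 [(array([641. , 287.4]), np.float64(0.072), array([102.,  62.])), (array([633.9, 277.9]), np.float64(0.072), array([99., 60.]))]
yellow top [350.1 288.1] 382 [(array([439.1, -99.6]), np.float64(-0.456), array([46., 87.])), (array([438.5, -96.7]), np.float64(-0.456), array([44., 84.]))]
yellow side [278.4 168.7] 406 [(array([638.7, 285.9]), np.float64(0.025), array([101.,  60.])), (array([609.9, 244. ]), np.float64(0.025), array([96., 57.]))]
yellow side [312.1 276.6] 721 [(array([453.6, -78. ]), np.float64(-0.35), array([70., 93.])), (array([ 433.2, -103.3]), np.float64(-0.35), array([67., 88.]))]
green side [221.6 186.8] 351 [(array([466. , 342.7]), np.float64(-1.187), array([59., 89.])), (array([445.1, 298.3]), np.float64(-1.187), array([57., 85.]))]
green side [262.8 245.7] 521 [(array([421.7,  86.7]), np.float64(-0.279), array([55., 97.])), (array([402.8,  53.9]), np.float64(-0.279), array([52., 93.]))]
green side [471.3 347.9] 152 [(array([ 593.3, -478. ]), np.float64(-0.751), array([37., 32.])), (array([ 566.6, -485. ]), np.float64(-0.751), array([3
[... 1205 characters left out ...]
.])), (array([619.7, -80.8]), np.float64(-0.286), array([ 62., 100.]))]
red top [286.6 230. ] 411 [(array([610.4,  88.4]), np.float64(0.812), array([87., 46.])), (array([604.3,  85.2]), np.float64(0.812), array([84., 45.]))]
red side [380.5 184.7] 382 [(array([818.4,  26.1]), np.float64(0.838), array([106.,  49.])), (array([781.3,  -3.8]), np.float64(0.838), array([101.,  47.]))]
red side [313.3 202.5] 396 [(array([625.2, 110.4]), np.float64(0.827), array([108.,  46.])), (array([597. ,  76.6]), np.float64(0.827), array([103.,  44.]))]
red side [360.6 241.8] 576 [(array([624.4, -84.3]), np.float64(-0.306), array([ 59., 101.])), (array([ 596.3, -109.3]), np.float64(-0.306), array([56., 97.]))]
```

Run:
```python
from h import *
from cell import ctrl
T=ctrl.get_image("top");S=ctrl.get_image("side")
ct,cs=cam(T),cam(S)
tb=T["pixels"][:,:,::-1].copy();sb=S["pixels"][:,:,::-1].copy()
for b,st,ce in blobs(mask(tb,"green",70),200):
    for z in (8,58):
        p,a,r=planeaxis(ct,b,z); print("green top",ce.round(1),st[4],z,p.round(1),round(a,3),np.round(r[1]))
V=cv2.cvtColor(sb,cv2.COLOR_BGR2HSV)[:,:,2]
pairs={"yellow":[(219.6,219.7,278.4,168.7,0),(350.1,288.1,312.1,276.6,1)],"green":[(288,294,262.8,245.7,0),(209,284,221.6,186.8,1)],"blue":[(424.8,291.2,372.4,346.3,0),(419.9,220.7,425.1,282,1)],"red":[(344.4,224.7,360.6,241.8,0),(286.6,230,313.3,202.5,1)]}
for col,L in pairs.items():
    for tu,tv,su,sv,br in L:
        B=min(blobs(mask(tb,col,70 if col=="green" else 120),200),key=lambda q:np.hypot(*(q[2]-(tu,tv))))
        D=min(blobs(mask(sb,col),200),key=lambda q:np.hypot(*(q[2]-(su,sv))))
        m=D[0]; 
        if br:
            v=V[m]; th,_=cv2.threshold(v.reshape(-1,1),0,255,cv2.THRESH_OTSU)
            m2=(m&(V>th)).astype(np.uint8); m2=cv2.morphologyEx(m2,cv2.MORPH_OPEN,np.ones((3,3))); m2=cv2.morphologyEx(m2,cv2.MORPH_CLOSE,np.ones((3,3)))
            q=max(blobs(m2,20),key=lambda q:q[1][4]); sc=q[2]; n=q[1][4]
        else: sc=D[2]; n=D[1][4]
        p,g=tri(ray(ct,*B[2]),ray(cs,*sc)); print(col,"brush" if br else "tile",p.round(1),"gap",round(g,1),"n",n,"/",D[1][4])
```

```text
green top [207.3 283.8] 408 8 [451.1 319.8] -0.951 [45. 85.]
green top [207.3 283.8] 408 58 [450.1 309.3] -0.951 [44. 83.]
green top [286.2 293.6] 672 8 [422.6  87.8] -0.265 [ 64. 103.]
green top [286.2 293.6] 672 58 [422.5  84.7] -0.265 [ 61. 100.]
yellow tile [640.8 288.5   4.2] gap 1.3 n 405 / 405
yellow brush [438.1 -96.6  57.8] gap 0.4 n 517 / 720
green tile [422.3  88.2   5.3] gap 0.4 n 519 / 519
green brush [450.2 310.4  53. ] gap 0.2 n 251 / 351
blue tile [ 429.6 -318.5    4.9] gap 1.3 n 877 / 877
blue brush [ 632.3 -298.9   53.3] gap 0.7 n 416 / 539
red tile [626.4 -82.8   4.2] gap 1.1 n 575 / 575
red brush [604.8  85.3  54.9] gap 0.5 n 310 / 390
```

```bash
cat > st.py <<'E'
import sys,numpy as np
from scipy.spatial.transform import Rotation as R
from cell import ctrl
s=ctrl.get_state();M=R.from_quat(s["eef_rot"]).as_matrix()
yaw=np.arctan2(M[1,2],M[0,2])
print("t",round(s["clock"],2),"pos",s["ee_pos"].round(1),"down",M[:,1].round(3),"yaw",round(yaw,3),"j7",round(s["joints"][6],2),"j",s["joints"].round(2),"F",s["contact_force"].round(1),"open",round(s["opening"],1))
if len(sys.argv)>4:
    t=np.array([float(a) for a in sys.argv[1:4]]);a=float(sys.argv[4])+np.pi/2
    d=(a-yaw+np.pi/2)%np.pi-np.pi/2
    # rotation vector: first level the tool, then yaw
    y=M[:,1];tilt=np.cross(y,[0,0,-1])
    print("delta mm",(t-s["ee_pos"]).round(1),"dyaw",round(d,3),"alt",round(d-np.sign(d)*np.pi,3),"tilt fix",tilt.round(4))
E
python3 st.py 450 309 150 -0.951
```

```text
t 0.35 pos [144.3 633.7 231.4] down [ 0. -0. -1.] yaw 1.347 j7 -0.06 j [-1.39  0.47 -0.01  1.6   0.01  1.07 -0.06] F [-0.   0.4 -0.8] open 92.1
delta mm [ 305.7 -324.7  -81.4] dyaw -0.727 alt 2.414 tilt fix [0.0004 0.     0.    ]
```

move_arm(commands=[[[0.0305, -0.0325, -0.006, 0, 0, -0.0727, 1], [0.0305, -0.0325, -0.006, 0, 0, -0.0727, 1], [0.0305, -0.0325, -0.006, 0, 0, -0.0727, 1], [0.0305, -0.0325, -0.006, 0, 0, -0.0727, 1], [0.0305, -0.0325, -0.006, 0, 0, -0.0727, 1], [0.0305, -0.0325, -0.006, 0, 0, -0.0727, 1], [0.0305, -0.0325, -0.006, 0, 0, -0.0727, 1], [0.0305, -0.0325, -0.006, 0, 0, -0.0727, 1], [0.0305, -0.0325, -0.006, 0, 0, -0.0727, 1], [0.0305, -0.0325, -0.006, 0, 0, -0.0727, 1]]])

```text
clock: 1.35
ee_pos: [450.4, 307.5, 171.7]
eef_rot: [-0.628, 0.324, -0.325, 0.629]
contact_force: [0.5, -0.0, 0.2]
opening: 91.9
```

```bash
python3 - <<'E'
from cell import ctrl
import cv2
from h import *
im=ctrl.get_image("wrist"); b=im["pixels"][:,:,::-1].copy(); cv2.imwrite("pics/w1.png",b)
c=cam(im)
for m,st,ce in blobs(mask(b,"green",70),300):
    print(ce,st,[ (z,planeaxis(c,m,z,True)[0].round(1),round(planeaxis(c,m,z,True)[1],3)) for z in (8,58)])
E
python3 st.py 450 309 45 -0.951
```

```text
[325.06209503 233.75611951] [ 296  179   59  110 5556] [(8, array([459.8, 298.9]), np.float64(-0.952)), (58, array([451.2, 310.3]), np.float64(-0.952))]
t 1.4 pos [455.8 300.  171.1] down [ 0.003 -0.004 -1.   ] yaw 0.604 j7 0.07 j [-0.87  0.37  0.27  1.93 -0.12  0.86  0.07] F [ 4.  -5.2  0.9] open 92.0
delta mm [  -5.8    9.  -126.1] dyaw 0.015 alt -3.126 tilt fix [0.004  0.0034 0.    ]
```

View pics/w1.png

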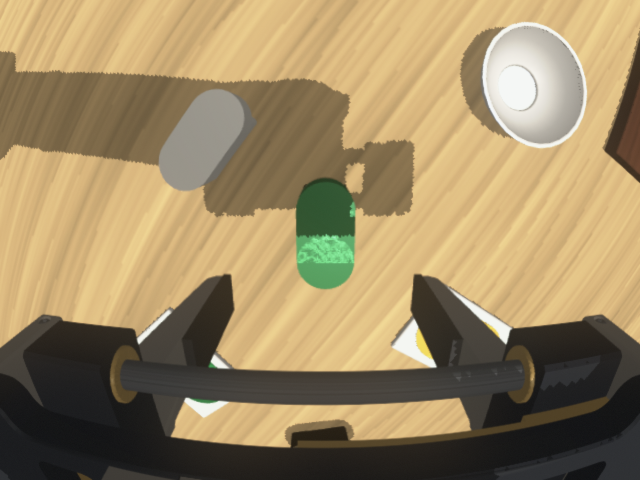

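move_arm(commands=[[[0, 0, 0, 0, 0, 0, 1], [0, 0, 0, 0, 0, 0, 1], [0, 0, 0, 0, 0, 0, 1]]])

```text
clock: 1.7
ee_pos: [448.3, 310.3, 171.7]
eef_rot: [-0.629, 0.323, -0.323, 0.629]
contact_force: [0.6, -0.1, 0.5]
opening: 92.0
```

```bash
python3 - <<'E'
from cell import ctrl
import cv2
from h import *
im=ctrl.get_image("wrist"); b=im["pixels"][:,:,::-1].copy()
c=cam(im)
for m,st,ce in blobs(mask(b,"green",70),300):
    print(ce,st,[ (z,planeaxis(c,m,z,True)[0].round(1),round(planeaxis(c,m,z,True)[1],3)) for z in (8,58)])
E
python3 st.py 450.5 310 45 -0.951
```

```text
[325.22719855 238.081233  ] [ 297  184   58  109 5515] [(8, array([460.1, 298.6]), np.float64(-0.953)), (58, array([451.1, 310.5]), np.float64(-0.953))]
t 1.75 pos [448.3 310.3 171.7] down [-0.     0.001 -1.   ] yaw 0.623 j7 0.07 j [-0.88  0.37  0.26  1.93 -0.12  0.86  0.07] F [-1.1 -0.1 -0.7] open 91.9
delta mm [   2.2   -0.3 -126.7] dyaw -0.003 alt 3.138 tilt fix [-0.0007 -0.0002 -0.    ]
```

move_arm(commands=[[[0.001, 0, -0.03, 0, 0, 0, 1], [0.001, 0, -0.03, 0, 0, 0, 1], [0, 0, -0.03, 0, 0, 0, 1], [0, 0, -0.022, 0, 0, 0, 1], [0, 0, -0.014, 0, 0, 0, 1], [0, 0, 0, 0, 0, 0, 1], [0, 0, 0, 0, 0, 0, -1], [0, 0, 0, 0, 0, 0, -1], [0, 0, 0, 0, 0, 0, -1], [0, 0, 0, 0, 0, 0, -1]]])

```text
clock: 2.75
ee_pos: [451.7, 309.2, 46.5]
eef_rot: [-0.628, 0.323, -0.324, 0.629]
contact_force: [0.8, 0.2, -0.0]
opening: 62.0
```

```bash
python3 st.py 422.5 88 53 -0.265
```

```text
t 2.75 pos [451.7 309.2  46.5] down [ 0.001  0.001 -1.   ] yaw 0.62 j7 0.13 j [-0.83  0.56  0.21  1.99 -0.2   0.61  0.13] F [ 0.8  0.2 -0. ] open 62.0
delta mm [ -29.2 -221.2    6.5] dyaw 0.686 alt -2.456 tilt fix [-0.0011  0.0012  0.    ]
```

move_arm(commands=[[[0, 0, 0, 0, 0, 0, -1], [0, 0, 0, 0, 0, 0, -1], [0, 0, 0, 0, 0, 0, -1], [0, 0, 0, 0, 0, 0, -1], [0, 0, 0, 0, 0, 0, -1]]])

```text
clock: 3.25
ee_pos: [451.5, 308.9, 45.8]
eef_rot: [-0.629, 0.324, -0.324, 0.629]
contact_force: [0.6, 0.5, 2.3]
opening: 43.4
```

```bash
python3 st.py 422.5 88 53 -0.265
```

```text
t 3.25 pos [451.5 308.9  45.8] down [ 0.  0. -1.] yaw 0.62 j7 0.13 j [-0.83  0.57  0.21  1.99 -0.2   0.61  0.13] F [0.6 0.5 2.3] open 43.4
delta mm [ -29.  -220.9    7.2] dyaw 0.686 alt -2.456 tilt fix [-0.0003  0.0004  0.    ]
```

move_arm(commands=[[[0, 0, 0.02, 0, 0, 0, -1], [0, 0, 0.035, 0, 0, 0, -1], [-0.004, -0.031, 0.035, 0, 0, 0.09, -1], [-0.004, -0.036, 0, 0, 0, 0.1, -1], [-0.005, -0.036, 0, 0, 0, 0.1, -1], [-0.004, -0.036, 0, 0, 0, 0.1, -1], [-0.004, -0.036, 0, 0, 0, 0.1, -1], [-0.004, -0.026, 0, 0, 0, 0.1, -1], [-0.004, -0.02, 0, 0, 0, 0.096, -1], [0, 0, 0, 0, 0, 0, -1]]])

```text
clock: 4.25
ee_pos: [421.2, 84.9, 135.3]
eef_rot: [0.701, -0.095, 0.094, -0.7]
contact_force: [-0.6, 1.2, -1.4]
opening: 43.8
```

move_arm(commands=[[[0, 0, 0, 0, 0, 0, -1], [0, 0, 0, 0, 0, 0, -1]]])

```text
clock: 4.45
ee_pos: [422.5, 88.8, 135.5]
eef_rot: [-0.701, 0.093, -0.093, 0.701]
contact_force: [0.3, -0.2, -1.1]
opening: 43.9
```

```bash
python3 st.py 422.5 88 55 -0.265;  python3 - <<'E'
from cell import ctrl
import cv2
from h import *
im=ctrl.get_image("wrist"); b=im["pixels"][:,:,::-1].copy(); cv2.imwrite("pics/w2.png",b)
E
```

```text
t 4.45 pos [422.5  88.8 135.5] down [ 0.  0. -1.] yaw 1.306 j7 1.09 j [-0.44  0.24  0.18  2.21 -0.07  0.69  1.09] F [ 0.3 -0.2 -1.1] open 43.9
delta mm [  0.   -0.8 -80.5] dyaw -0.0 alt 3.141 tilt fix [-0.0003  0.0002  0.    ]
```

View pics/w2.png

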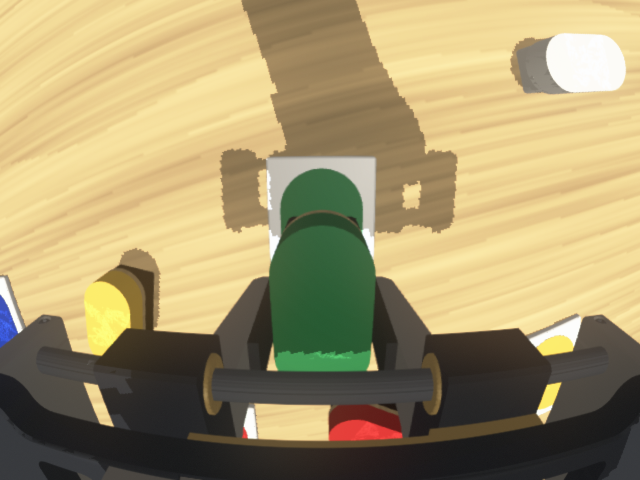

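move_arm(commands=[[[0, -0.001, -0.02, 0, 0, 0, -1], [0, 0, -0.025, 0, 0, 0, -1], [0, 0, -0.018, 0, 0, 0, -1], [0, 0, -0.01, 0, 0, 0, -1], [0, 0, -0.005, 0, 0, 0, -1], [0, 0, -0.003, 0, 0, 0, -1], [0, 0, 0, 0, 0, 0, -1], [0, 0, 0, 0, 0, 0, -1]]])

```text
clock: 5.3
ee_pos: [422.8, 87.0, 55.1]
eef_rot: [-0.701, 0.093, -0.094, 0.701]
contact_force: [0.2, -0.2, -1.7]
opening: 43.9
```

```bash
python3 st.py
```

```text
t 5.3 pos [422.8  87.   55.1] down [ 0.001  0.    -1.   ] yaw 1.306 j7 1.15 j [-0.41  0.41  0.15  2.25 -0.13  0.49  1.15] F [ 0.2 -0.2 -1.7] open 43.9
```

move_arm(commands=[[[0, 0, -0.0008, 0, 0, 0, -1], [0, 0, -0.0007, 0, 0, 0, -1], [0, 0, 0, 0, 0, 0, -1]]])

```text
clock: 5.6
ee_pos: [422.7, 86.9, 53.8]
eef_rot: [-0.701, 0.093, -0.094, 0.701]
contact_force: [-0.7, -0.8, 3.8]
opening: 44.0
```

move_arm(commands=[[[0, 0, 0, 0, 0, 0, -0.03], [0, 0, 0, 0, 0, 0, 0.3], [0, 0, 0, 0, 0, 0, 1], [0, 0, 0, 0, 0, 0, 1], [0, 0, 0, 0, 0, 0, 1], [0, 0, 0, 0, 0, 0, 1]]])

```text
clock: 6.2
ee_pos: [422.3, 86.8, 53.1]
eef_rot: [0.701, -0.093, 0.093, -0.701]
contact_force: [0.5, 0.1, -0.2]
opening: 82.4
```

```bash
python3 st.py 604.5 85.2 150 0.812
```

```text
t 6.2 pos [422.3  86.8  53.1] down [-0. -0. -1.] yaw 1.306 j7 1.15 j [-0.41  0.41  0.15  2.25 -0.13  0.49  1.15] F [ 0.5  0.1 -0.2] open 82.4
delta mm [182.2  -1.6  96.9] dyaw 1.077 alt -2.065 tilt fix [ 0. -0.  0.]
```

move_arm(commands=[[[0, 0, 0.03, 0, 0, 0, 1], [0, 0, 0.045, 0, 0, 0, 1], [0.02, 0, 0.022, 0, 0, 0.13, 1], [0.024, 0, 0, 0, 0, 0.14, 1], [0.024, 0, 0, 0, 0, 0.14, 1], [0.024, 0, 0, 0, 0, 0.14, 1], [0.024, 0, 0, 0, 0, 0.14, 1], [0.024, -0.001, 0, 0, 0, 0.14, 1], [0.022, -0.001, 0, 0, 0, 0.13, 1], [0.02, 0, 0, 0, 0, 0.117, 1]]])

```text
clock: 7.2
ee_pos: [605.1, 84.4, 149.8]
eef_rot: [-0.649, -0.281, 0.281, 0.649]
contact_force: [-0.4, 0.1, 0.0]
opening: 91.8
```

move_arm(commands=[[[0, 0, 0, 0, 0, 0, 1], [0, 0, 0, 0, 0, 0, 1]]])

```text
clock: 7.4
ee_pos: [603.5, 84.5, 149.5]
eef_rot: [-0.65, -0.278, 0.279, 0.65]
contact_force: [-0.2, 0.4, -0.4]
opening: 92.1
```

```bash
cat > look.py <<'E'
import sys
from cell import ctrl
from h import *
im=ctrl.get_image("wrist"); b=im["pixels"][:,:,::-1].copy(); cv2.imwrite(f"pics/{sys.argv[1]}.png",b)
c=cam(im); col=sys.argv[2]
for m,st,ce in blobs(mask(b,col,70 if col=="green" else 120),300):
    print("wrist",ce.round(0),st[4],[ (z,planeaxis(c,m,z,True)[0].round(1),round(planeaxis(c,m,z,True)[1],3)) for z in (8,58)])
T=ctrl.get_image("top"); bt=T["pixels"][:,:,::-1].copy(); cv2.imwrite(f"pics/{sys.argv[1]}_top.png",bt); ct=cam(T)
for cc in sys.argv[3:]:
  for m,st,ce in blobs(mask(bt,cc,70 if cc=="green" else 120),150):
    print("top",cc,ce.round(0),st[4],[ (z,planeaxis(ct,m,z)[0].round(1),round(planeaxis(ct,m,z)[1],3)) for z in (8,66)])
E
python3 look.py w3 red green; python3 st.py 604.5 85.2 45 0.812
```

```text
wrist [165. 107.] 7189 [(8, array([626.7, -83.3]), np.float64(-0.288)), (58, array([613.7, -64.5]), np.float64(-0.288))]
wrist [320. 246.] 6641 [(8, array([616.2,  95.9]), np.float64(0.809)), (58, array([605. ,  84.3]), np.float64(0.809))]
wrist [104. 303.] 2639 [(8, array([816.3, -12.8]), np.float64(-0.709)), (58, array([771.1,  -6. ]), np.float64(-0.709))]
top green [310. 430.] 612 [(8, array([34.9, 18.5]), np.float64(-1.419)), (66, array([49.2, 17.4]), np.float64(-1.419))]
t 7.5 pos [603.1  84.9 149.8] down [-0.001 -0.    -1.   ] yaw 2.382 j7 2.18 j [-0.19  0.49 -0.    1.77  0.    0.88  2.18] F [-0.6  0.3  0.1] open 91.9
delta mm [   1.4    0.3 -104.8] dyaw 0.001 alt -3.14 tilt fix [ 0.0001 -0.0013  0.    ]
```

View pics/w3.png

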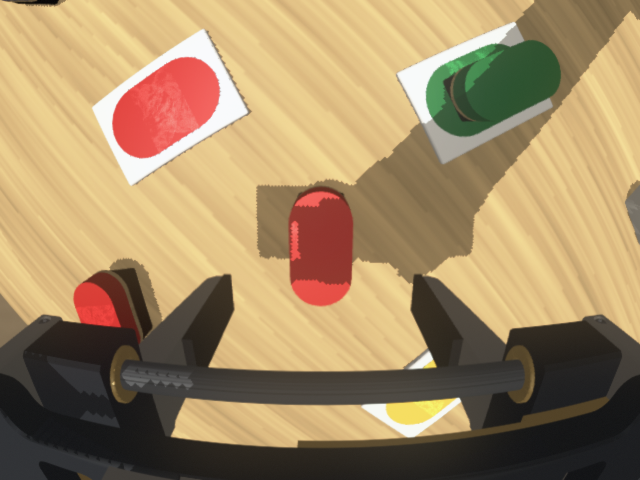

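move_arm(commands=[[[0.001, 0, -0.03, 0, 0, 0, 1], [0.001, 0, -0.03, 0, 0, 0, 1], [0, 0, -0.025, 0, 0, 0, 1], [0, 0, -0.015, 0, 0, 0, 1], [0, 0, -0.005, 0, 0, 0, 1], [0, 0, 0, 0, 0, 0, -1], [0, 0, 0, 0, 0, 0, -1], [0, 0, 0, 0, 0, 0, -1], [0, 0, 0, 0, 0, 0, -1], [0, 0, 0, 0, 0, 0, -1]]])

```text
clock: 8.5
ee_pos: [606.7, 84.8, 45.7]
eef_rot: [0.65, 0.28, -0.279, -0.65]
contact_force: [-0.8, -0.1, 0.7]
opening: 54.0
```

move_arm(commands=[[[0, 0, 0, 0, 0, 0, -1], [0, 0, 0, 0, 0, 0, -1], [0, 0, 0, 0, 0, 0, -1], [0, 0, 0, 0, 0, 0, -1]]])

```text
clock: 8.9
ee_pos: [606.4, 84.9, 45.4]
eef_rot: [-0.65, -0.279, 0.279, 0.65]
contact_force: [-0.7, 1.1, 2.7]
opening: 43.5
```

```bash
python3 st.py 626.5 -83 53.8 -0.286
```

```text
t 8.9 pos [606.4  84.9  45.4] down [ 0.  0. -1.] yaw 2.383 j7 2.19 j [-0.19  0.64 -0.01  1.81  0.    0.69  2.19] F [-0.7  1.1  2.7] open 43.5
delta mm [  20.1 -167.9    8.4] dyaw -1.098 alt 2.043 tilt fix [-0.0002  0.0001  0.    ]
```

move_arm(commands=[[[0, 0, 0.02, 0, 0, 0, -1], [0, 0, 0.035, 0, 0, -0.05, -1], [0.002, -0.015, 0.035, 0, 0, -0.12, -1], [0.003, -0.025, 0, 0, 0, -0.14, -1], [0.003, -0.025, 0, 0, 0, -0.14, -1], [0.003, -0.025, 0, 0, 0, -0.14, -1], [0.003, -0.025, 0, 0, 0, -0.14, -1], [0.003, -0.023, 0, 0, 0, -0.14, -1], [0.002, -0.018, 0, 0, 0, -0.13, -1], [0.001, -0.012, 0, 0, 0, -0.098, -1]]])

```text
clock: 9.9
ee_pos: [626.0, -85.2, 134.6]
eef_rot: [0.7, -0.103, 0.103, -0.699]
contact_force: [-0.1, -0.3, -1.7]
opening: 44.0
```

move_arm(commands=[[[0, 0, 0, 0, 0, 0, -1], [0, 0, 0, 0, 0, 0, -1], [0, 0, 0, 0, 0, 0, -1]]])

```text
clock: 10.2
ee_pos: [626.2, -81.8, 134.8]
eef_rot: [-0.7, 0.1, -0.099, 0.7]
contact_force: [-0.2, 0.8, -1.4]
opening: 43.6
```

```bash
python3 st.py 626.5 -83 53.8 -0.286
```

```text
t 10.2 pos [626.2 -81.8 134.8] down [-0.     0.001 -1.   ] yaw 1.288 j7 1.52 j [-0.13  0.55  0.28  1.74 -0.19  0.88  1.52] F [-0.2  0.8 -1.4] open 43.6
delta mm [  0.3  -1.2 -81. ] dyaw -0.003 alt 3.138 tilt fix [-0.0009 -0.0004 -0.    ]
```

move_arm(commands=[[[0, -0.001, -0.02, 0, 0, 0, -1], [0, 0, -0.025, 0, 0, 0, -1], [0, 0, -0.018, 0, 0, 0, -1], [0, 0, -0.01, 0, 0, 0, -1], [0, 0, -0.005, 0, 0, 0, -1], [0, 0, -0.002, 0, 0, 0, -1], [0, 0, 0, 0, 0, 0, -1], [0, 0, -0.001, 0, 0, 0, -1], [0, 0, 0, 0, 0, 0, -1]]])

```text
clock: 11.1
ee_pos: [626.7, -84.3, 54.7]
eef_rot: [-0.7, 0.1, -0.101, 0.7]
contact_force: [-0.1, 0.5, -1.7]
opening: 43.6
```

move_arm(commands=[[[0, 0, -0.0008, 0, 0, 0, -1], [0, 0, -0.0007, 0, 0, 0, -1], [0, 0, 0, 0, 0, 0, -1]]])

```text
clock: 11.4
ee_pos: [626.6, -84.2, 53.3]
eef_rot: [-0.7, 0.1, -0.101, 0.7]
contact_force: [-1.1, -0.1, 4.7]
opening: 43.6
```

move_arm(commands=[[[0, 0, 0, 0, 0, 0, -0.03], [0, 0, 0, 0, 0, 0, 0.3], [0, 0, 0, 0, 0, 0, 1], [0, 0, 0, 0, 0, 0, 1], [0, 0, 0, 0, 0, 0, 1], [0, 0, 0, 0, 0, 0, 1]]])

```text
clock: 12.0
ee_pos: [626.3, -84.2, 52.5]
eef_rot: [-0.7, 0.101, -0.101, 0.7]
contact_force: [0.4, -0.1, 0.1]
opening: 82.0
```

```bash
python3 st.py 632 -298 150 -1.07
```

```text
t 12.0 pos [626.3 -84.2  52.5] down [-0.  0. -1.] yaw 1.285 j7 1.56 j [-0.1   0.66  0.25  1.77 -0.23  0.73  1.56] F [ 0.4 -0.1  0.1] open 82.0
delta mm [   5.7 -213.8   97.5] dyaw -0.784 alt 2.357 tilt fix [-0.     -0.0001 -0.    ]
```

move_arm(commands=[[[0, 0, 0.03, 0, 0, 0, 1], [0, 0, 0.045, 0, 0, 0, 1], [0, -0.02, 0.022, 0, 0, -0.08, 1], [0.001, -0.03, 0, 0, 0, -0.11, 1], [0.001, -0.032, 0, 0, 0, -0.11, 1], [0.001, -0.032, 0, 0, 0, -0.11, 1], [0.001, -0.032, 0, 0, 0, -0.11, 1], [0.001, -0.03, 0, 0, 0, -0.11, 1], [0.001, -0.024, 0, 0, 0, -0.09, 1], [0, -0.014, 0, 0, 0, -0.064, 1]]])

```text
clock: 13.0
ee_pos: [631.6, -301.0, 149.6]
eef_rot: [0.608, -0.362, 0.362, -0.607]
contact_force: [0.9, 0.1, -0.2]
opening: 92.4
```

move_arm(commands=[[[0, 0, 0, 0, 0, 0, 1], [0, 0, 0, 0, 0, 0, 1], [0, 0, 0, 0, 0, 0, 1]]])

```text
clock: 13.3
ee_pos: [632.7, -296.4, 149.4]
eef_rot: [-0.608, 0.36, -0.359, 0.609]
contact_force: [0.1, 0.1, -0.3]
opening: 91.6
```

```bash
python3 look.py w4 blue green red; python3 st.py 632 -298 45 -1.07
```

```text
wrist [112. 145.] 5808 [(8, array([ 430.7, -318.2]), np.float64(-0.171)), (58, array([ 458.6, -302.9]), np.float64(-0.171))]
wrist [321. 246.] 6199 [(8, array([ 640.6, -312.1]), np.float64(-1.071)), (58, array([ 632.9, -297.8]), np.float64(-1.071))]
top green [286. 294.] 662 [(8, array([422.6,  87.7]), np.float64(-0.261)), (66, array([422.5,  84.1]), np.float64(-0.261))]
top green [341. 366.] 387 [(8, array([213. , -72.6]), np.float64(-0.117)), (66, array([220.7, -70.3]), np.float64(-0.117))]
top green [361. 355.] 164 [(8, array([ 244.2, -133.7]), np.float64(1.334)), (66, array([ 250.7, -129.1]), np.float64(1.334))]
top green [331. 392.] 176 [(8, array([141.4, -42.5]), np.float64(1.015)), (66, array([151.7, -41.3]), np.float64(1.015))]
top red [315. 166.] 408 [(8, array([802.7,   4.7]), np.float64(0.927)), (66, array([788.6,   4.1]), np.float64(0.927))]
top red [344. 225.] 624 [(8, array([626.3, -83.1]), np.float64(-0.286)), (66, array([618.6, -80.4]), np.float64(-0.286))]
t 13.4 pos [ 632.8 -296.6  149.6] down [ 0.     0.001 -1.   ] yaw 0.503 j7 1.16 j [ 0.06  0.67  0.49  1.56 -0.36  1.    1.16] F [ 0.5 -0.5  0.5] open 91.7
delta mm [  -0.8   -1.4 -104.6] dyaw -0.003 alt 3.139 tilt fix [-0.0009  0.0002  0.    ]
```

View pics/w4.png

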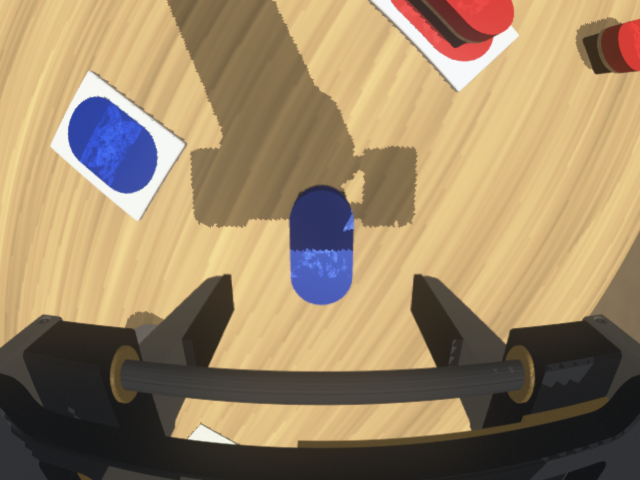

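move_arm(commands=[[[0, -0.001, -0.03, 0, 0, 0, 1], [0, -0.001, -0.03, 0, 0, 0, 1], [0, 0, -0.025, 0, 0, 0, 1], [0, 0, -0.014, 0, 0, 0, 1], [0, 0, -0.005, 0, 0, 0, 1], [0, 0, 0, 0, 0, 0, -1], [0, 0, 0, 0, 0, 0, -1], [0, 0, 0, 0, 0, 0, -1], [0, 0, 0, 0, 0, 0, -1], [0, 0, 0, 0, 0, 0, -1]]])

```text
clock: 14.4
ee_pos: [632.6, -300.3, 46.3]
eef_rot: [-0.608, 0.36, -0.361, 0.608]
contact_force: [-0.4, 0.1, 0.2]
opening: 54.2
```

move_arm(commands=[[[0, 0, 0, 0, 0, 0, -1], [0, 0, 0, 0, 0, 0, -1], [0, 0, 0, 0, 0, 0, -1], [0, 0, 0, 0, 0, 0, -1]]])

```text
clock: 14.8
ee_pos: [632.6, -300.2, 45.9]
eef_rot: [-0.608, 0.36, -0.361, 0.608]
contact_force: [-0.1, 0.4, 2.8]
opening: 43.7
```

```bash
python3 st.py 430.5 -318 53.8 -0.169
```

```text
t 14.8 pos [ 632.6 -300.2   45.9] down [ 0.001 -0.    -1.   ] yaw 0.501 j7 1.21 j [ 0.1   0.79  0.44  1.6  -0.42  0.84  1.21] F [-0.1  0.4  2.8] open 43.7
delta mm [-202.1  -17.8    7.9] dyaw 0.901 alt -2.241 tilt fix [0.0001 0.0006 0.    ]
```

move_arm(commands=[[[0, 0, 0.02, 0, 0, 0, -1], [0, 0, 0.035, 0, 0, 0.03, -1], [-0.018, -0.002, 0.035, 0, 0, 0.1, -1], [-0.028, -0.002, 0, 0, 0, 0.12, -1], [-0.03, -0.003, 0, 0, 0, 0.12, -1], [-0.03, -0.003, 0, 0, 0, 0.12, -1], [-0.03, -0.003, 0, 0, 0, 0.12, -1], [-0.028, -0.002, 0, 0, 0, 0.12, -1], [-0.022, -0.002, 0, 0, 0, 0.1, -1], [-0.014, -0.001, 0, 0, 0, 0.071, -1]]])

```text
clock: 15.8
ee_pos: [430.1, -319.0, 136.7]
eef_rot: [0.705, -0.059, 0.059, -0.705]
contact_force: [0.3, -1.4, -1.5]
opening: 44.2
```

move_arm(commands=[[[0, 0, 0, 0, 0, 0, -1], [0, 0, 0, 0, 0, 0, -1], [0, 0, 0, 0, 0, 0, -1]]])

```text
clock: 16.1
ee_pos: [433.5, -318.1, 136.0]
eef_rot: [0.705, -0.059, 0.06, -0.704]
contact_force: [0.5, 0.4, -0.2]
opening: 43.5
```

```bash
python3 st.py 432 -318 53.8 -0.169
```

```text
t 16.1 pos [ 433.5 -318.1  136. ] down [ 0.001 -0.    -1.   ] yaw 1.402 j7 2.13 j [ 0.33  0.41  0.3   1.98 -0.17  0.78  2.13] F [ 0.5  0.4 -0.2] open 43.5
delta mm [ -1.5   0.1 -82.2] dyaw 0.0 alt -3.141 tilt fix [0.0005 0.001  0.    ]
```

move_arm(commands=[[[-0.001, 0, -0.02, 0, 0, 0, -1], [0, 0, -0.025, 0, 0, 0, -1], [0, 0, -0.018, 0, 0, 0, -1], [0, 0, -0.01, 0, 0, 0, -1], [0, 0, -0.005, 0, 0, 0, -1], [0, 0, -0.002, 0, 0, 0, -1], [0, 0, 0, 0, 0, 0, -1], [0, 0, -0.001, 0, 0, 0, -1], [0, 0, 0, 0, 0, 0, -1]]])

```text
clock: 17.0
ee_pos: [431.6, -318.4, 55.1]
eef_rot: [0.705, -0.059, 0.06, -0.704]
contact_force: [0.7, 0.0, -1.2]
opening: 43.5
```

move_arm(commands=[[[0, 0, -0.0008, 0, 0, 0, -1], [0, 0, -0.0007, 0, 0, 0, -1], [0, 0, 0, 0, 0, 0, -1]]])

```text
clock: 17.3
ee_pos: [431.5, -318.4, 53.8]
eef_rot: [0.705, -0.059, 0.06, -0.705]
contact_force: [-1.0, 0.4, 3.7]
opening: 44.0
```

Contact felt (3.7 N up). Releasing.

move_arm(commands=[[[0, 0, 0, 0, 0, 0, -0.03], [0, 0, 0, 0, 0, 0, 0.3], [0, 0, 0, 0, 0, 0, 1], [0, 0, 0, 0, 0, 0, 1], [0, 0, 0, 0, 0, 0, 1], [0, 0, 0, 0, 0, 0, 1]]])

```text
clock: 17.9
ee_pos: [431.3, -318.2, 53.0]
eef_rot: [-0.705, 0.06, -0.06, 0.705]
contact_force: [0.4, -0.1, 0.2]
opening: 82.1
```

```bash
python3 st.py 438.5 -97 150 -0.456
```

```text
t 17.9 pos [ 431.3 -318.2   53. ] down [-0.  0. -1.] yaw 1.402 j7 2.18 j [ 0.37  0.54  0.26  2.01 -0.23  0.61  2.18] F [ 0.4 -0.1  0.2] open 82.1
delta mm [  7.2 221.2  97. ] dyaw -0.287 alt 2.854 tilt fix [-0.0001 -0.0001 -0.    ]
```

move_arm(commands=[[[0, 0, 0.03, 0, 0, 0, 1], [0, 0, 0.045, 0, 0, 0, 1], [0, 0.02, 0.022, 0, 0, -0.037, 1], [0.001, 0.03, 0, 0, 0, -0.04, 1], [0.001, 0.033, 0, 0, 0, -0.04, 1], [0.001, 0.035, 0, 0, 0, -0.04, 1], [0.001, 0.033, 0, 0, 0, -0.04, 1], [0.001, 0.032, 0, 0, 0, -0.04, 1], [0.001, 0.024, 0, 0, 0, -0.03, 1], [0.001, 0.014, 0, 0, 0, -0.02, 1]]])

```text
clock: 18.9
ee_pos: [438.2, -95.0, 150.1]
eef_rot: [-0.689, 0.159, -0.159, 0.689]
contact_force: [-0.4, 0.0, -1.1]
opening: 91.6
```

move_arm(commands=[[[0, 0, 0, 0, 0, 0, 1], [0, 0, 0, 0, 0, 0, 1], [0, 0, 0, 0, 0, 0, 1]]])

```text
clock: 19.2
ee_pos: [438.2, -98.3, 150.1]
eef_rot: [0.689, -0.16, 0.16, -0.689]
contact_force: [-0.2, -0.1, 0.7]
opening: 91.9
```

```bash
python3 look.py w5 yellow green red blue; python3 st.py 438.5 -97 45 -0.456
```

```text
wrist [325. 240.] 5956 [(8, array([ 452.5, -102.8]), np.float64(-0.461)), (58, array([438.2, -96.2]), np.float64(-0.461))]
top green [286. 294.] 666 [(8, array([422.6,  87.7]), np.float64(-0.261)), (66, array([422.5,  84.1]), np.float64(-0.261))]
top green [337. 436.] 654 [(8, array([ 12.3, -60. ]), np.float64(0.015)), (66, array([ 27.4, -58.1]), np.float64(0.015))]
top green [331. 467.] 182 [(8, array([-66.6, -43. ]), np.float64(1.338)), (66, array([-48.5, -41.8]), np.float64(1.338))]
top red [315. 166.] 410 [(8, array([802.6,   4.7]), np.float64(0.926)), (66, array([788.5,   4.2]), np.float64(0.926))]
top red [344. 225.] 627 [(8, array([626.3, -83.1]), np.float64(-0.286)), (66, array([618.6, -80.4]), np.float64(-0.286))]
top blue [427. 290.] 507 [(8, array([ 433.9, -326.6]), np.float64(0.018)), (66, array([ 433.4, -314.9]), np.float64(0.018))]
t 19.3 pos [438.2 -98.3 150.1] down [ 0. -0. -1.] yaw 1.113 j7 1.37 j [-0.12  0.25  0.3   2.17 -0.11  0.74  1.37] F [ 0.4 -0.2 -1.3] open 91.8
delta mm [   0.3    1.3 -105.1] dyaw 0.002 alt -3.14 tilt fix [0.0003 0.     0.    ]
```

View pics/w5.png

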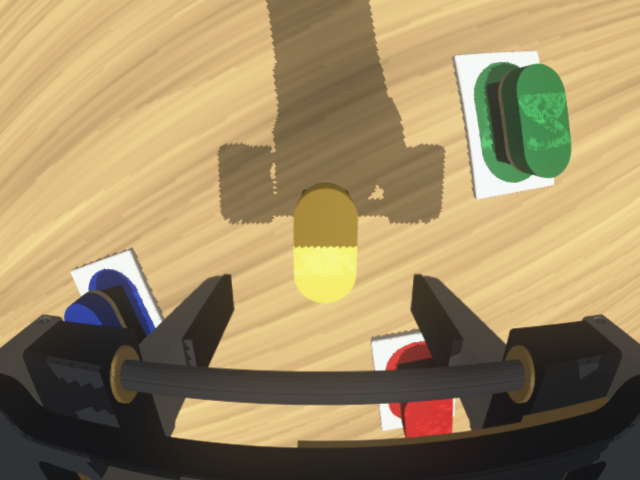

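move_arm(commands=[[[0, 0.001, -0.03, 0, 0, 0, 1], [0, 0.001, -0.03, 0, 0, 0, 1], [0, 0, -0.025, 0, 0, 0, 1], [0, 0, -0.015, 0, 0, 0, 1], [0, 0, -0.005, 0, 0, 0, 1], [0, 0, 0, 0, 0, 0, -1], [0, 0, 0, 0, 0, 0, -1], [0, 0, 0, 0, 0, 0, -1], [0, 0, 0, 0, 0, 0, -1], [0, 0, 0, 0, 0, 0, -1]]])

```text
clock: 20.3
ee_pos: [438.7, -95.2, 45.6]
eef_rot: [-0.689, 0.159, -0.16, 0.689]
contact_force: [0.5, 0.2, -0.4]
opening: 54.0
```

move_arm(commands=[[[0, 0, 0, 0, 0, 0, -1], [0, 0, 0, 0, 0, 0, -1], [0, 0, 0, 0, 0, 0, -1], [0, 0, 0, 0, 0, 0, -1]]])

```text
clock: 20.7
ee_pos: [438.5, -95.2, 45.4]
eef_rot: [-0.689, 0.16, -0.16, 0.689]
contact_force: [-0.3, -0.1, 5.2]
opening: 43.7
```

```bash
python3 st.py 640.5 287.5 53.8 0.06
```

```text
t 20.7 pos [438.5 -95.2  45.4] down [ 0.  0. -1.] yaw 1.115 j7 1.46 j [-0.06  0.45  0.23  2.22 -0.22  0.49  1.46] F [-0.3 -0.1  5.2] open 43.7
delta mm [202.  382.7   8.4] dyaw 0.516 alt -2.626 tilt fix [-0.0001  0.0004  0.    ]
```

move_arm(commands=[[[0, 0, 0.02, 0, 0, 0, -1], [0, 0, 0.035, 0, 0, 0, -1], [0.008, 0.015, 0.035, 0, 0, 0.03, -1], [0.013, 0.025, 0.02, 0, 0, 0.05, -1], [0.018, 0.033, 0, 0, 0, 0.05, -1], [0.018, 0.034, 0, 0, 0, 0.05, -1], [0.018, 0.034, 0, 0, 0, 0.05, -1], [0.018, 0.034, 0, 0, 0, 0.05, -1], [0.018, 0.034, 0, 0, 0, 0.05, -1], [0.018, 0.034, 0, 0, 0, 0.05, -1]]])

```text
clock: 21.7
ee_pos: [567.3, 149.2, 154.4]
eef_rot: [0.707, -0.026, 0.026, -0.706]
contact_force: [0.1, 0.0, -0.8]
opening: 43.8
```

move_arm(commands=[[[0.018, 0.034, 0, 0, 0, 0.04, -1], [0.018, 0.034, 0, 0, 0, 0.04, -1], [0.016, 0.033, 0, 0, 0, 0.03, -1], [0.013, 0.025, 0, 0, 0, 0.016, -1], [0.008, 0.013, 0, 0, 0, 0.01, -1], [0, 0, 0, 0, 0, 0, -1], [0, 0, 0, 0, 0, 0, -1], [0, 0, 0, 0, 0, 0, -1]]])

```text
clock: 22.5
ee_pos: [639.9, 285.0, 154.7]
eef_rot: [0.707, 0.02, -0.021, -0.706]
contact_force: [-0.2, -0.5, -0.9]
opening: 44.0
```

```bash
python3 look.py w6 yellow yellow; python3 st.py 640.5 287.5 53.4 0.06
```

```text
wrist [323. 280.] 18013 [(8, array([699.3, 288.5]), np.float64(0.036)), (58, array([676.4, 287.2]), np.float64(0.036))]
top yellow [221. 226.] 319 [(8, array([619.8, 282.6]), np.float64(1.491)), (66, array([612.5, 271.7]), np.float64(1.491))]
t 22.6 pos [640.2 285.3 155.2] down [-0.    -0.001 -1.   ] yaw 1.629 j7 1.21 j [-0.53  0.63  0.1   1.53 -0.07  0.99  1.21] F [-0.5 -1.1 -1.9] open 43.7
delta mm [   0.3    2.2 -101.8] dyaw 0.002 alt -3.14 tilt fix [ 0.0006 -0.0002  0.    ]
```

View pics/w6.png

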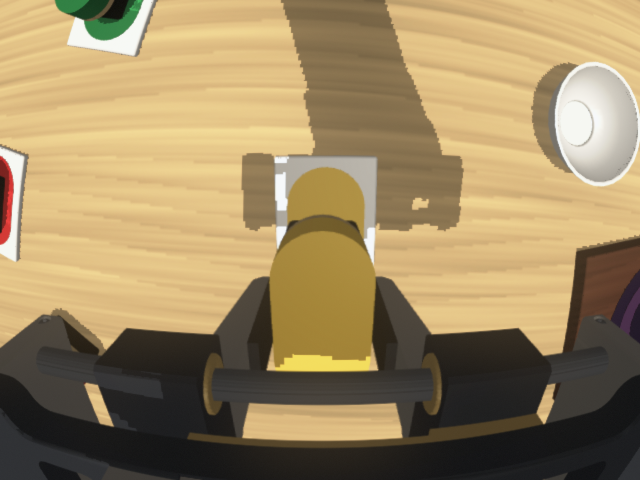

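move_arm(commands=[[[0, 0.002, -0.02, 0, 0, 0, -1], [0, 0, -0.03, 0, 0, 0, -1], [0, 0, -0.025, 0, 0, 0, -1], [0, 0, -0.015, 0, 0, 0, -1], [0, 0, -0.008, 0, 0, 0, -1], [0, 0, -0.002, 0, 0, 0, -1], [0, 0, 0, 0, 0, 0, -1], [0, 0, -0.001, 0, 0, 0, -1], [0, 0, 0, 0, 0, 0, -1]]])

```text
clock: 23.5
ee_pos: [640.9, 289.0, 55.1]
eef_rot: [-0.707, -0.022, 0.021, 0.707]
contact_force: [0.2, -0.5, -1.9]
opening: 43.7
```

```bash
python3 st.py 640.5 287.5 53.4 0.06
```

```text
t 23.5 pos [640.9 289.   55.1] down [ 0.002  0.001 -1.   ] yaw 1.631 j7 1.22 j [-0.53  0.75  0.09  1.57 -0.08  0.82  1.22] F [ 0.2 -0.5 -1.9] open 43.7
delta mm [-0.4 -1.5 -1.7] dyaw -0.0 alt 3.141 tilt fix [-0.0008  0.0015  0.    ]
```

move_arm(commands=[[[0, -0.001, -0.0009, 0, 0, 0, -1], [0, 0, -0.0008, 0, 0, 0, -1], [0, 0, 0, 0, 0, 0, -1]]])

```text
clock: 23.8
ee_pos: [640.7, 287.8, 53.4]
eef_rot: [-0.707, -0.022, 0.021, 0.707]
contact_force: [-1.3, -0.4, 4.6]
opening: 43.8
```

move_arm(commands=[[[0, 0, 0, 0, 0, 0, -0.03], [0, 0, 0, 0, 0, 0, 0.3], [0, 0, 0, 0, 0, 0, 1], [0, 0, 0, 0, 0, 0, 1], [0, 0, 0, 0, 0, 0, 1], [0, 0, 0, 0, 0, 0, 1]]])

```text
clock: 24.4
ee_pos: [640.3, 287.8, 52.3]
eef_rot: [-0.707, -0.021, 0.021, 0.707]
contact_force: [-0.1, -0.1, 0.1]
opening: 82.3
```

move_arm(commands=[[[0, 0, 0.03, 0, 0, 0, 1], [0, 0, 0.045, 0, 0, 0, 1], [0, 0, 0.045, 0, 0, 0, 1], [-0.02, 0.02, 0.045, 0, 0, 0, 1], [-0.03, 0.03, 0, 0, 0, 0, 1], [-0.03, 0.03, 0, 0, 0, 0, 1], [-0.03, 0.03, 0, 0, 0, 0, 1], [-0.03, 0.03, 0, 0, 0, 0, 1], [-0.03, 0.03, 0, 0, 0, 0, 1], [-0.03, 0.03, 0, 0, 0, 0, 1]]])

```text
clock: 25.4
ee_pos: [440.1, 487.6, 214.9]
eef_rot: [-0.707, -0.021, 0.021, 0.707]
contact_force: [0.5, -1.0, -0.5]
opening: 91.8
```

move_arm(commands=[[[-0.04, 0.03, 0, 0, 0, 0, 1], [-0.04, 0.03, 0, 0, 0, 0, 1], [-0.04, 0.03, 0, 0, 0, 0, 1], [-0.04, 0.02, 0, 0, 0, 0, 1], [-0.02, 0.01, 0, 0, 0, 0, 1], [0, 0, 0, 0, 0, 0, 1], [0, 0, 0, 0, 0, 0, 1], [0, 0, 0, 0, 0, 0, 1]]])

```text
clock: 26.2
ee_pos: [263.8, 605.6, 214.8]
eef_rot: [0.707, 0.021, -0.02, -0.707]
contact_force: [0.1, 0.2, 0.1]
opening: 91.8
```

```bash
python3 st.py
python3 - <<'E'
from cell import ctrl
import cv2
from h import *
T=ctrl.get_image("top");S=ctrl.get_image("side")
tb=T["pixels"][:,:,::-1].copy();sb=S["pixels"][:,:,::-1].copy()
cv2.imwrite("pics/ftop.png",cv2.resize(tb[140:350,110:510],None,fx=2,fy=2,interpolation=cv2.INTER_CUBIC))
cv2.imwrite("pics/fside.png",cv2.resize(sb[110:390,160:500],None,fx=2.1,fy=2.1,interpolation=cv2.INTER_CUBIC))
E
```

```text
t 26.2 pos [263.8 605.6 214.8] down [ 0.001 -0.    -1.   ] yaw 1.628 j7 0.42 j [-1.21  0.5   0.    1.59 -0.    1.05  0.42] F [0.1 0.2 0.1] open 91.8
```

View pics/ftop.png

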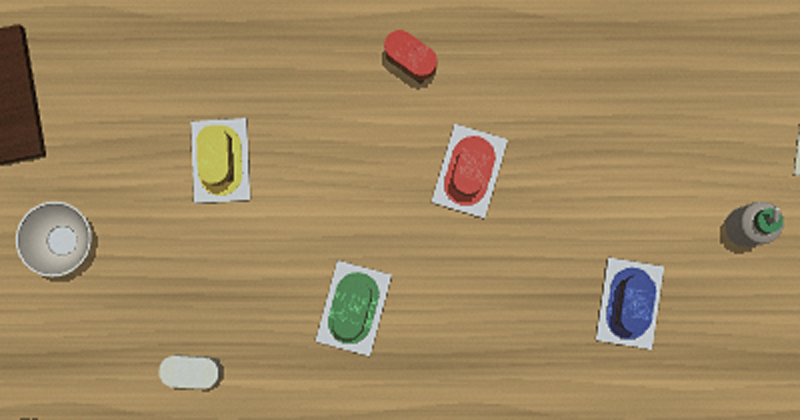

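View pics/fside.png

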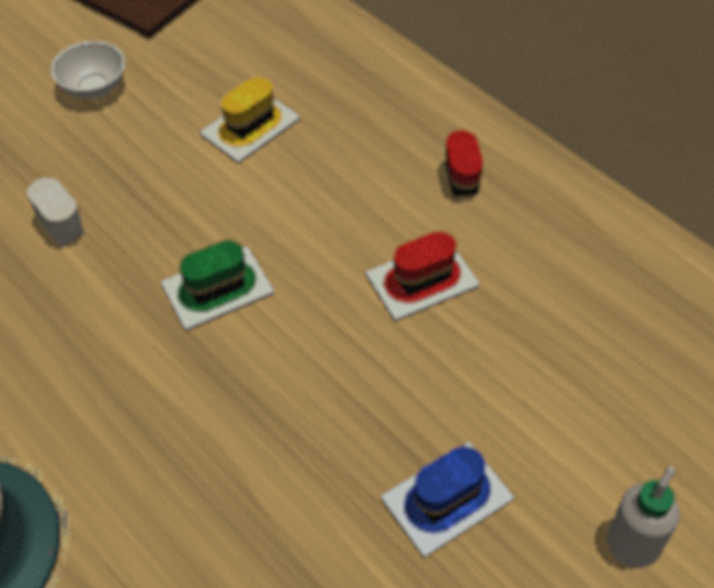

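Run:
```python
from cell import ctrl
from h import *
tiles={"yellow":(640.8,287.5,.065),"green":(422.5,88,-.265),"blue":(430.5,-318.2,-.169),"red":(626.5,-83.1,-.287)}
out=[]
for n in("top","side"):
    I=ctrl.get_image(n);f,cx,cy,E=cam(I);b=I["pixels"][:,:,::-1].copy()
    row=[]
    for col,(x,y,a) in tiles.items():
        t=np.linspace(-np.pi/2,np.pi/2,20);L=np.r_[np.c_[20+22*np.cos(t),22*np.sin(t)],np.c_[-20-22*np.cos(t),-22*np.sin(t)]]
        R=np.array([[np.cos(a),-np.sin(a)],[np.sin(a),np.cos(a)]])
        P=np.c_[L@R.T+(x,y),np.full(len(L),66)]
        q=(E[:3,:3]@P.T).T+E[:3,3];uv=np.c_[f*q[:,0]/q[:,2]+cx,f*q[:,1]/q[:,2]+cy]
        c=uv.mean(0).astype(int);o=c-24
        cr=cv2.resize(b[o[1]:o[1]+48,o[0]:o[0]+48],(192,192),interpolation=cv2.INTER_CUBIC)
        cv2.polylines(cr,[np.round((uv-o+.5)*4).astype(np.int32)],True,(255,255,255),1)
        row.append(cr)
    out.append(np.hstack(row))
cv2.imwrite("pics/chk.png",np.vstack(out))
```

```text
(no output)
```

View pics/chk.png

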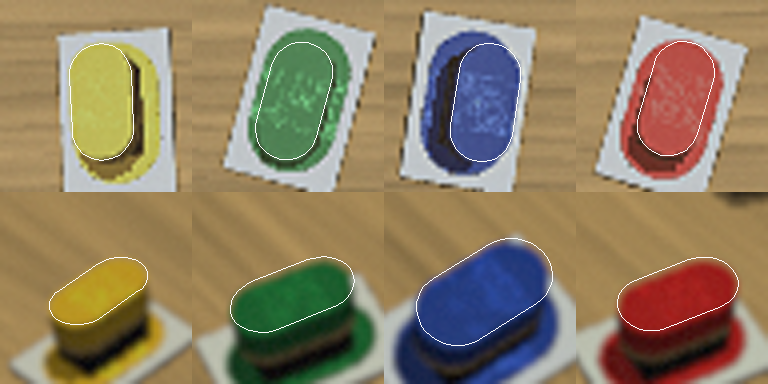

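```bash
python3 -c "
from cell import ctrl
print(ctrl.sign_off())"
```

```text
the job is handed in; nothing more can be done
None
```

All four brushes stand bristles down on the tile of their own colour, and the job is handed in; the arm had finished at 26 s of the 118 s allowed. For red I took the left-hand one of the two red brushes. I located everything from the top and side views and checked each brush with the wrist camera before gripping. Each brush was lowered until light contact (about 4–5 N) before release.

- **Placement:** in the last top and side pictures, the outline expected for a handle centred on its patch and upright matches every brush to about one pixel (roughly 3 mm) and in angle. The arm is clear of everything. This is a check by eye; I did not measure the placed brushes again.
- **Bowl and bottle:** they look unmoved and upright in the final pictures. I did not measure them, but the arm never went near them at low height.
- **Disagreement in heights:** two-view heights came out about 3–5 mm low: tile tops 4–5 mm against 8 in the text, brush tops 53–58 mm against 58. I put this down to camera calibration. Set-down contact came about 8 mm above bench height for every brush, which agrees with the text.

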